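# Lock the terminal box with the blade key

### The arm

A 6-joint arm with a two-finger parallel gripper is mounted at the origin on a cart in front of the work surface, level with it; the furniture and walls round the work are solid. World frame = base frame: x ahead of the robot, y to its left, z up, the work surface at z = 0. Lengths are in m, angles in rad, forces in N, time in s.
With the tool pointing down it reaches from about 0.25 to 0.725 m from the base axis. Payload 4 kg.
Tool frame: the origin (TCP) lies midway between the tips of the shut fingers; the grasp point (between the pads) lies 19 mm behind it; z points along the fingers, y is the line along which they close (so a half turn about z gives the same grasp; the last joint's range is limited). The gripper opens to 85 mm and grips with 20 to 120 N. Pads are 22 mm wide; open, the fingers measure 114 mm over their backs; the gripper's body (76 mm by 85 mm) begins 54 mm behind the grasp point. The pads swing forward as they close: fully open they stand 13 mm farther back than shut.
Start: joints at [-1.213, 0.241, 0.005, 1.335, 0, 1.571], TCP at [0.175, -0.468, 0.231] pointing down, gripper open.
Joint ranges: [-2.72, 2.72], [-1.05, 1.87], [-1.09, 1.28], [-1.99, 2.15], [-1.42, 1.44], [-3.14, 3.14]. Speed limits (rad/s): [2.79, 2.79, 3.14, 3.14, 3.14, 3.14].

### API

Orientations are given as a unit quaternion [x, y, z, w].
In Python, from workcell import get_obs, camera, job_done, silhouettes gives the robot as it stands. The module is installed in compiled form; this text tells all that it offers.
- The arm moves only by the tool drive_tool, never from a script. Its argument "increments" is a list of rows, each a list of 3 entries, a list of its own where there are three numbers: the shift along the world's x, y, z in mm, then the turn, a rotation vector about the world's x, y, z in degrees, then the opening, from 0 (shut) to 1 (fully open). A call has 1 to 8 rows; each row shifts and turns the commanded pose from where the row before left it; what a row does not reach is not made up. A row lasts 1/12 s, in which the tool goes at most 41.7 mm and 7.16 degrees, less where a joint would pass 70% of its speed; a pose out of reach is approached as far as the arm can. A call is refused whole if a number of a shift passes 41.7 or a number of a turn 7.16, either way. A call with a gripper value outside its range is refused whole. The fingers move at their own pace and stop on an object; the grip force is fixed at half the most. Time passes only in rows, so rows that do not move let the fingers close. It gives the time, the measured TCP pose, the force, the opening and the grip force at its end, in the units of the state.
- get_obs(): the state, without advancing time (a new reading comes with each control period).
- camera(name): name is "scene" or "side" or "wrist"; returns a dict with "image" (400x640x3 uint8, red, green, blue), "K" (3x3 intrinsics, pixels), "k1" (the pictures are not rectified: a ray, as slopes to the right and down, at radius r is drawn at 1 + k1 r^2 times it, then the intrinsics apply), "view" (4x4, takes a point from world to camera coordinates). Camera axes: x right, y down, z forward; pixel columns grow to the right and rows downward; lengths in m; the calibration is good to about 2 mm. A picture is of the moment at which its call begins. There is no depth.
- job_done(): hands the job in; it is judged then, once.
Trained networks look in a picture, given as the dict that the camera call returned (one of the last four; its "shot" number tells which), for a name from the list of things; names that differ only in an ending like _2 or _b are one class to them, and where a whole thing is asked for, a point or a joint stands for the part that bears it (a point fixed in the world has none). Each returns a list of dicts, best first, with "conf" (0 to 1); they miss things now and then, are a little off and sometimes report something else, mostly with a low value. They report only what shows in the picture. A call takes as long as a camera call. They do not tell look-alikes from the thing itself.
- silhouettes(query, picture): "region" (400x640 bool, what is visible of it) and "bbox" ([left, top, right, bottom] in pixels, round what is visible of it).
The state is a dict: "clock": time; "joint_pos": joint angles; "joint_vel": joint speeds; "tau": joint torques, N m; "eef_pos": TCP position; "tool_rot": TCP orientation; "ft_force": force on the tool from outside, world axes, zero at the start; "ft_torque": the same for the moment, N m; "grip_width": finger opening in m; "grasp_force": force on a finger pad.
Only numpy, scipy, OpenCV 4.12 (cv2) and the standard library are available. Lean on these libraries where they do the work, as an engineer would, in place of code of your own. Each camera call takes 0.05 s, during which the arm holds its last target. There are 200 camera calls.

### The job

Lock the cover of the grey terminal box: take the blade key from its wooden stand, put its blade into the slotted cam lock in the middle of the cover and turn the lock clockwise until it snaps over and seats fully home, and stop turning there. Be gentle with the lock, feeling for the slot rather than forcing the blade, then stand the key back upright in its stand and leave the other things on the bench alone.

Things in the scene. Friction and masses are not known exactly. Their poses are not given: they have to be found in the camera images.
- terminal_box: Grey box 150 x 120 mm, 69 mm high, bolted to the bench, with a flat aluminium cover and, in its middle, a steel boss 56 mm across. The lock's head in the boss is a steel disc 36 mm across with one straight slot 20 mm long, 6 mm wide, 6 mm deep, closed at both ends, its bottom dark. Origin: middle of the underside, z up; x along the 150 mm side, its two black cable glands at +x.
- lock_spot (a point): Nominal middle of the head's face, 72 mm over the bench (cover 69, boss rim 71). The lock is hand-fitted: its true axis is up to 3 mm off in the box's x and up to 3 mm in its y, so feel or look for the slot. The head is sprung: it gives at about 2 N, then 0.6 N per mm, to a solid stop 8 mm down. Over the slot the head pops up round the blade and the force vanishes.
- lock_cam (a joint): Turn of the head in rad, growing clockwise from above. At 0 the slot lies along the box's x axis, at q along that axis turned clockwise by q. Starts at 0.05 to 0.3 (open); solid stop at 1.57 (locked). The resisting torque rises to some 0.12 N m near 0.8; past about 1.4 it snaps by itself to the stop, left short of that it springs back. More than 30 N between key and lock is too rough.
- cover (a joint): Travel of the cover in m: 0 fully up, with the lock open; the turning lock draws it down, at most 3 mm.
- blade_key: Blade key 82 mm long, 0.1 kg give or take, standing upright in its stand. Origin: middle of the blade's lower end, z up along the key. Flat steel blade 17 mm wide (x) and 4 mm thick (y), 12 mm long, then a round shank 18 mm across up to z = 34 mm, then a dark ribbed square handle 24 x 24 mm (sides along x and y) from z = 34 to 82 mm. In the stand the handle's lower face rests on the stand's top.
- key_grip (a point): Where to grip: on the key's axis, 60 mm above the blade's end; axes as the key's.
- key_stand: Plain wooden block 66 x 66 mm, 50 mm high, fixed to the bench, with one upright round hole, 25 mm across and 45 mm deep, in the middle of its top. Origin: middle of the underside.
- stand_mouth (a point): Middle of the hole's mouth at the stand's top, 50 mm over the bench. With the key fully in, the blade's end is 34 mm below this point.
- vial: Bystander: glass vial with white cap, 25 mm across, 56 mm high; origin under its middle.
- marker: Bystander: marker pen 135 mm long, lying; origin under its middle.
- loupe: Bystander: folded loupe 26 x 39 x 15 mm; origin under its middle.
- wrench: Bystander: adjustable wrench 165 mm long, lying; origin under its middle.
There are look-alikes about, which are no part of the job. Leave any orange look-alike of the blade_key alone.

How it is judged:
By the outcome, as a careful person would: the job done as asked, in the order asked, and still so for the second after the job is handed in, with the robot touching nothing.
It also fails if it takes over 72 s, if anything falls off the work surface, if the arm or the gripper's body presses on something with over 40 N, if the wrist force passes 120 N, or if a joint passes its speed limit or range.

## Working session

There is one attempt and no reset: what is moved stays moved. The work goes in short steps, Python scripts to look and compute and a tool call to move; the robot and the scene stay as the last step left them, time stands still between calls to the robot, and variables do not carry over. Pictures are saved under pics/ and viewed, at most 12 in all, crops included, and the job is handed in when it is done.

Besides the shell and the picture viewer there is one more tool, called after "Emit:" as a command line: name --argument value ..., lists and objects as JSON in quotes. drive_tool: Moves the arm, as the interface text tells. Its arguments: {"type":"object","properties":{"increments":{"type":"array"}},"required":["increments"]}

```bash
mkdir -p pics; cat > h.py <<'E'
import numpy as np, cv2
from workcell import get_obs, camera, job_done, silhouettes
def ray(c,uv):
    K=c["K"];d=(np.array(uv,float)-[K[0,2],K[1,2]])/[K[0,0],K[1,1]]
    s=d.copy()
    for _ in range(20): s=d/(1+c["k1"]*(s@s))
    R=c["view"][:3,:3];t=c["view"][:3,3]
    return -R.T@t, R.T@np.array([s[0],s[1],1.])
def at_z(c,uv,z):
    o,d=ray(c,uv); return o+d*(z-o[2])/d[2]
def proj(c,p):
    q=c["view"][:3,:3]@np.array(p,float)+c["view"][:3,3];s=q[:2]/q[2];s=s*(1+c["k1"]*(s@s))
    return np.array([c["K"][0,0]*s[0]+c["K"][0,2],c["K"][1,1]*s[1]+c["K"][1,2]])
def save(c,n,crop=None,f=1):
    im=c["image"][:,:,::-1]
    if crop: l,t,r,b=crop; im=im[t:b,l:r]
    cv2.imwrite("pics/"+n,cv2.resize(im,None,fx=f,fy=f,interpolation=cv2.INTER_CUBIC))
E
python3 - <<'E'
from h import *
ims=[]
for n in("scene","side"):
    c=camera(n); save(c,n+"0.png"); print(n,(-c["view"][:3,:3].T@c["view"][:3,3]).round(3))
    for q in("blade_key","key_stand","terminal_box","vial"):
        for s in silhouettes(q,c)[:3]:
            b=s["bbox"];print(q,round(s["conf"],2),b,at_z(c,[(b[0]+b[2])/2,(b[1]+b[3])/2],.05).round(3))
print(get_obs()["ft_force"],get_obs()["grip_width"],get_obs()["clock"])
E
```

```text
scene [0.24  0.864 0.518]
blade_key 0.79 [344.9, 154.9, 359.7, 174.9] [ 0.566 -0.005  0.05 ]
blade_key 0.77 [386.3, 169.7, 401.9, 202.6] [0.445 0.056 0.05 ]
blade_key 0.66 [358.4, 142.5, 372.7, 171.3] [ 0.552 -0.059  0.05 ]
key_stand 0.8 [331.1, 166.5, 371.3, 201.5] [0.535 0.083 0.05 ]
terminal_box 0.84 [288.5, 204.5, 393.4, 294.4] [0.467 0.308 0.05 ]
vial 0.91 [210.8, 241.8, 230.2, 271.3] [0.65  0.411 0.05 ]
side [0.064 0.347 0.701]
blade_key 0.84 [388.5, 213.3, 404.7, 244.8] [0.448 0.047 0.05 ]
blade_key 0.81 [392.2, 147.5, 406.6, 176.5] [ 0.621 -0.05   0.05 ]
blade_key 0.73 [277.5, 237.0, 294.8, 254.0] [0.489 0.271 0.05 ]
key_stand 0.9 [361.9, 180.7, 399.1, 219.8] [0.529 0.044 0.05 ]
terminal_box 0.73 [250.6, 213.9, 326.0, 299.7] [0.462 0.274 0.05 ]
vial 0.6 [205.3, 189.0, 223.5, 216.7] [0.648 0.385 0.05 ]
[-0.04783656  0.33526544 -0.23918697] 0.0856718023363591 0.5
```

View pics/scene0.png

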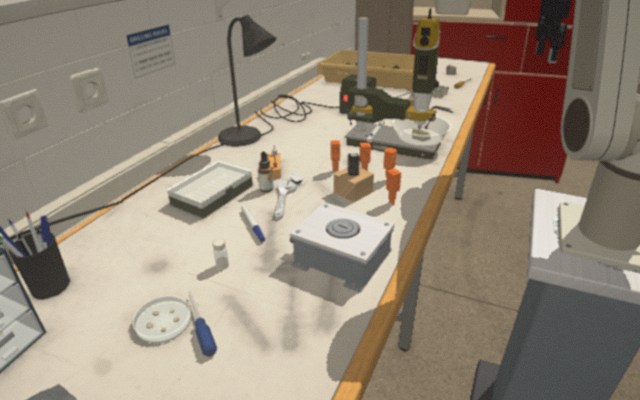

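View pics/side0.png

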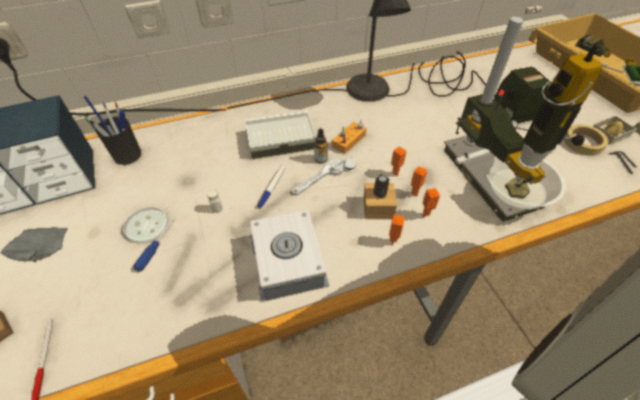

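The scene view shows the dark key in its wooden stand at (353,163), with four orange look-alikes standing round it. The side view shows the key at (381,187) and the box's boss at (287,244). I'll zoom in on both.

```bash
python3 - <<'E'
from h import *
a=camera("scene");b=camera("side")
f=5
A=cv2.resize(a["image"][138:208,325:405,::-1],None,fx=f,fy=f,interpolation=cv2.INTER_CUBIC)
B=cv2.resize(b["image"][145:245,355:441,::-1],None,fx=4,fy=4,interpolation=cv2.INTER_CUBIC)
im=np.zeros((400,750,3),np.uint8);im[:350,:400]=A;im[:400,402:746]=B
cv2.imwrite("pics/z1.png",im)
for c in(a,b):
    hsv=cv2.cvtColor(c["image"],cv2.COLOR_RGB2HSV)
    m=((hsv[...,0]<11)&(hsv[...,1]>190)&(hsv[...,2]>120)).astype(np.uint8)
    n,l,s,ce=cv2.connectedComponentsWithStats(m)
    for i in range(1,n):
        x,y,w,h,ar=s[i]
        if ar>40 and 320<x<450 and 130<y<260: print(x,y,w,h,"top@.082",at_z(c,[x+w/2,y+1+w*.2],.082).round(3),"bot@0",at_z(c,[x+w/2,y+h-2],0.).round(3))
E
```

```text
391 225 10 14 top@.082 [0.432 0.061 0.082] bot@0 [ 0.459  0.034 -0.   ]
```

View pics/z1.png

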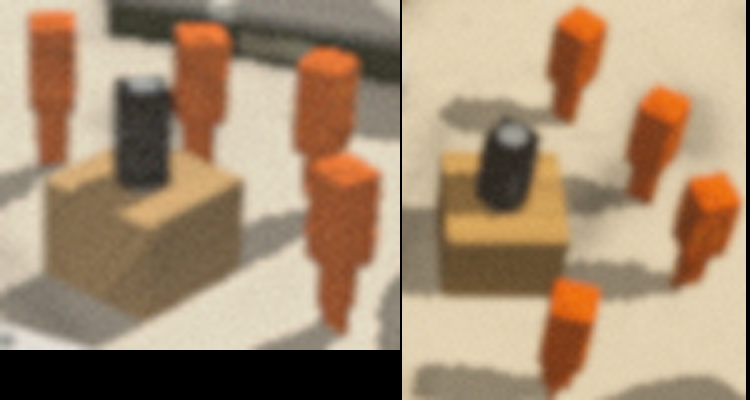

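The zoom shows the dark key upright in the stand, with the orange ones on its far and right sides and one in front. Next I'll triangulate the tops.

```bash
python3 - <<'E'
from h import *
a=camera("scene");b=camera("side")
S=lambda x,y:[325+x/5,138+y/5]
D=lambda x,y:[355+(x-402)/4,145+y/4]
def tri(p,q):
    o1,d1=ray(a,p);o2,d2=ray(b,q)
    M=np.c_[d1,-d2];t=np.linalg.lstsq(M,o2-o1,rcond=None)[0]
    x,y=o1+d1*t[0],o2+d2*t[1];return ((x+y)/2).round(4),np.linalg.norm(x-y).round(4)
print("key",tri(S(145,83),D(513,133)))
for p,q in [((52,17),(580,22)),((202,33),(664,105)),((328,62),(713,192)),((343,172),(577,299))]: print(tri(S(*p),D(*q)))
print("stand corners", [at_z(b,D(*p),.05).round(3)[:2].tolist() for p in((443,155),(557,155),(567,240),(447,240))])
print("stand corners scene", [at_z(a,S(*p),.05).round(3)[:2].tolist() for p in((47,182),(240,180),(140,222))])
print("boss",tri([343,227.5],[287,244]), at_z(b,[287,244],.072))
c=camera("wrist");print((-c["view"][:3,:3].T@c["view"][:3,3]).round(3),c["K"][0,0]);o=get_obs();print(o["eef_pos"],o["tool_rot"])
E
```

```text
key (array([0.5476, 0.036 , 0.0987]), np.float64(0.0004))
(array([ 0.628 , -0.0479,  0.0827]), np.float64(0.0018))
(array([ 0.5537, -0.0618,  0.0808]), np.float64(0.0022))
(array([ 0.4878, -0.0543,  0.0806]), np.float64(0.0012))
(array([0.4514, 0.0443, 0.077 ]), np.float64(0.0004))
stand corners [[0.585, 0.055], [0.563, -0.005], [0.505, 0.018], [0.528, 0.079]]
stand corners scene [[0.587, 0.056], [0.506, 0.02], [0.534, 0.075]]
boss (array([0.4784, 0.2707, 0.0696]), np.float64(0.0005)) [0.47718491 0.27091959 0.072     ]
[ 0.243 -0.442  0.373] 282.32612686557627
[ 0.17511188 -0.46832806  0.23133114] [ 9.84034745e-01  1.77976460e-01 -1.57305579e-05  1.07010823e-05]
```

Emit:
drive_tool --increments '[[[21.4, 27.4, 0], [0, 0, 2.8], 0.6], [[21.4, 27.4, 0], [0, 0, 2.8], 0.6], [[21.4, 27.4, 0], [0, 0, 2.8], 0.6], [[21.4, 27.4, 0], [0, 0, 2.8], 0.6], [[21.4, 27.4, 0], [0, 0, 2.8], 0.6], [[21.4, 27.4, 0], [0, 0, 2.8], 0.6], [[21.4, 27.4, 0], [0, 0, 2.8], 0.6], [[21.4, 27.4, 0], [0, 0, 2.8], 0.6]]'

```text
clock: 1.42
eef_pos: [0.3471, -0.2477, 0.2316]
tool_rot: [0.93, 0.367, 0.0, 0.0]
ft_force: [1.9, -0.6, 0.2]
grip_width: 0.0511
grasp_force: 0.0
```

Emit:
drive_tool --increments '[[[21.4, 27.4, 0], [0, 0, 2.8], 0.6], [[21.4, 27.4, 0], [0, 0, 2.8], 0.6], [[21.4, 27.4, 0], [0, 0, 2.8], 0.6], [[21.4, 27.4, 0], [0, 0, 2.8], 0.6], [[21.4, 27.4, 0], [0, 0, 2.8], 0.6], [[21.4, 27.4, 0], [0, 0, 2.8], 0.6], [[21.4, 27.4, 0], [0, 0, 2.8], 0.6], [[21.4, 27.4, 0], [0, 0, 2.8], 0.6]]'

```text
clock: 2.08
eef_pos: [0.5184, -0.0283, 0.2315]
tool_rot: [0.841, 0.541, 0.0, 0.0]
ft_force: [-0.3, -1.4, -0.5]
grip_width: 0.0511
grasp_force: 0.0
```

Emit:
drive_tool --increments '[[[0, 0, 0], [0, 0, 0], 0.6], [[0, 0, 0], [0, 0, 0], 0.6]]'

```text
clock: 2.25
eef_pos: [0.5181, -0.0284, 0.2308]
tool_rot: [0.841, 0.541, -0.0, -0.0]
ft_force: [-1.3, -0.2, 0.2]
grip_width: 0.0512
grasp_force: 0.0
```

```bash
python3 - <<'E'
from h import *
c=camera("wrist");save(c,"w1.png");o=get_obs();print(o["eef_pos"],o["tool_rot"],o["joint_pos"],o["grip_width"])
v=c["view"];print((-v[:3,:3].T@v[:3,3]).round(4),v[2,:3].round(3))
print(proj(c,[.5476,.036,.098]),proj(c,[.546,.036,.05]))
for s in silhouettes("blade_key",c)+silhouettes("key_stand",c): print(s["conf"],s["bbox"])
E
```

```text
[ 0.51737921 -0.02947768  0.23091685] [ 8.41662865e-01  5.40003035e-01 -5.70782469e-04 -1.38777786e-04] [-5.66527809e-02  2.77807300e-01  5.34741452e-02  1.34755041e+00
 -4.45116352e-04  1.94405846e+00] 0.05127970754265772
[0.5481 0.0384 0.3726] [-0.118 -0.259 -0.959]
[325.66303674 121.4525987 ] [324.24943077 121.68318762]
0.96 [225.7, 135.7, 259.9, 164.2]
0.93 [406.0, 145.2, 446.2, 178.6]
0.79 [299.7, 196.8, 325.4, 230.9]
0.56 [311.0, 95.3, 340.5, 138.1]
0.59 [294.0, 86.5, 356.1, 149.3]
```

View pics/w1.png

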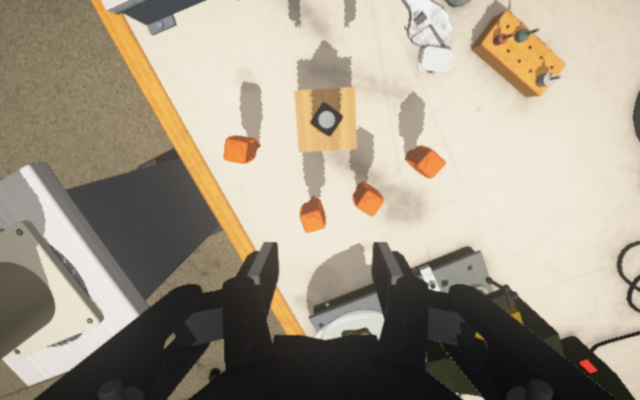

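The wrist view shows the dark key at (326,120) as a diamond, turned about 40° in the image, on the stand at (326,119). The oranges are well clear at (240,149), (313,214), (367,198) and (426,161). Next I'll measure the handle's yaw.

```bash
python3 - <<'E'
from h import *
c=camera("wrist")
im=c["image"][85:155,290:360].astype(np.uint8)
big=cv2.resize(im,None,fx=8,fy=8,interpolation=cv2.INTER_CUBIC)
cv2.imwrite("pics/k1.png",big[:,:,::-1])
m=(cv2.resize(im.max(2),None,fx=8,fy=8,interpolation=cv2.INTER_CUBIC)<75).astype(np.uint8)
m=cv2.morphologyEx(m,cv2.MORPH_OPEN,np.ones((9,9)))
cs,_=cv2.findContours(m,cv2.RETR_EXTERNAL,cv2.CHAIN_APPROX_NONE)
k=max(cs,key=cv2.contourArea)
r=cv2.minAreaRect(k);bx=cv2.boxPoints(r);print(r)
P=np.array([at_z(c,(p+.5)/8-.5+[290,85],.098)[:2] for p in bx]);print(P.round(4),P.mean(0))
e=np.diff(P,axis=0);print(np.linalg.norm(e,axis=1),np.degrees(np.arctan2(e[:,1],e[:,0]))%90)
# stand
im=c["image"];hsv=cv2.cvtColor(im,cv2.COLOR_RGB2HSV)
m=((hsv[...,0]>10)&(hsv[...,0]<25)&(hsv[...,1]>80)).astype(np.uint8);m[:80]=0;m[155:]=0;m[:,:285]=0;m[:,365:]=0
k=np.argwhere(m)[:,::-1].astype(np.float32);r=cv2.minAreaRect(k);P=np.array([at_z(c,p,.05)[:2] for p in cv2.boxPoints(r)]);e=np.diff(P,axis=0)
print("stand",P.mean(0),np.linalg.norm(e,axis=1),np.degrees(np.arctan2(e[:,1],e[:,0]))%90)
E
```

```text
((289.8204345703125, 250.3445587158203), (184.31613159179688, 187.17507934570312), 34.875328063964844)
[[0.5339 0.0421]
 [0.5525 0.0523]
 [0.5636 0.0344]
 [0.545  0.0237]] [0.54874924 0.03812713]
[0.02118821 0.02109848 0.02142622] [28.86804556 31.74328911 29.85136877]
stand [0.5484758  0.03685733] [0.0644998  0.06617582 0.06821717] [68.89909228 70.94767059 69.1105208 ]
```

View pics/k1.png

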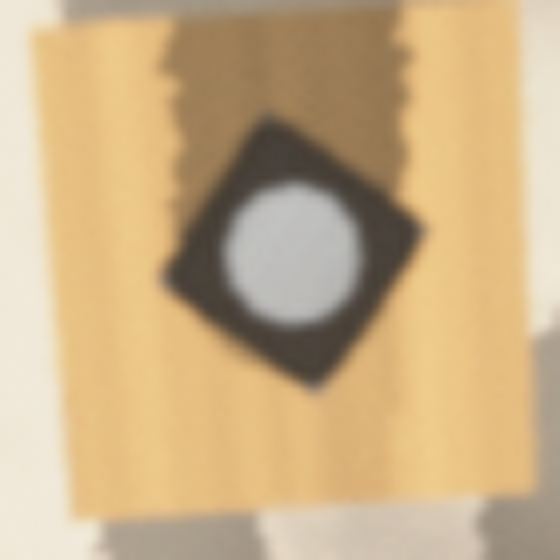

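Emit:
drive_tool --increments '[[[3.8, 8.4, 0], [0, 0, 6.82], 0.6], [[3.8, 8.4, 0], [0, 0, 6.82], 0.6], [[3.8, 8.4, 0], [0, 0, 6.82], 0.6], [[3.8, 8.4, 0], [0, 0, 6.82], 0.6], [[3.8, 8.4, 0], [0, 0, 6.82], 0.6], [[3.8, 8.4, 0], [0, 0, 6.82], 0.6], [[3.8, 8.4, 0], [0, 0, 6.82], 0.6], [[3.8, 8.4, 0], [0, 0, 6.82], 0.6]]'

```text
clock: 3.12
eef_pos: [0.5476, 0.0362, 0.2317]
tool_rot: [0.5, 0.866, 0.0, 0.0]
ft_force: [-0.3, -0.1, -0.3]
grip_width: 0.0516
grasp_force: 0.0
```

Emit:
drive_tool --increments '[[[0, 0, -30], [0, 0, 0], 0.6], [[0, 0, -30], [0, 0, 0], 0.6], [[0, 0, -30], [0, 0, 0], 0.6], [[0, 0, -10], [0, 0, 0], 0.6], [[0, 0, 0], [0, 0, 0], 0.6]]'

```text
clock: 3.53
eef_pos: [0.5451, 0.036, 0.1286]
tool_rot: [0.502, 0.865, -0.002, -0.003]
ft_force: [-0.1, 0.7, 0.1]
grip_width: 0.0512
grasp_force: 0.0
```

```bash
python3 - <<'E'
from h import *
o=get_obs();print(o["eef_pos"],o["tool_rot"],o["joint_pos"],o["ft_force"])
from scipy.spatial.transform import Rotation as R
x=R.from_quat(o["tool_rot"]).as_matrix();print(np.degrees(np.arctan2(x[1,0],x[0,0])))
c=camera("side")
# box corners rough
P=[at_z(c,p,.069)[:2] for p in((252,222),(310,214),(325,283),(262,292))];e=np.diff(P,axis=0);print(np.round(P,3),np.linalg.norm(e,axis=1),np.degrees(np.arctan2(e[:,1],e[:,0])))
im=np.hstack([cv2.resize(c["image"][130:230,340:440,::-1],None,fx=4,fy=4),cv2.resize(camera("scene")["image"][110:210,305:405,::-1],None,fx=4,fy=4)])
cv2.imwrite("pics/pre.png",im)
E
```

```text
[0.5451159  0.03601066 0.12857411] [ 0.5018681   0.86493761 -0.00191591 -0.00277002] [ 6.60146045e-02  4.00660517e-01 -4.49202605e-02  1.13195105e+00
 -8.97928591e-05  1.11753592e+00] [-0.10037869  0.66177596  0.11708377]
119.75178327524465
[[0.555 0.321]
 [0.533 0.205]
 [0.375 0.231]
 [0.398 0.341]] [0.1185065  0.15989476 0.11278924] [-100.46166196  170.70227107   78.526882  ]
```

View pics/pre.png

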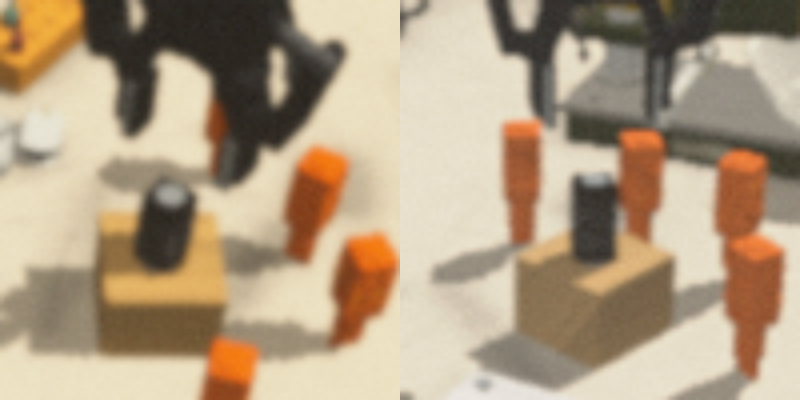

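The fingers straddle the key in both views (side (165,190), scene (595,180) in the crops). I'll go down, grip and lift.

Emit:
drive_tool --increments '[[[0, 0, -20], [0, 0, 0], 0.6], [[0, 0, -20], [0, 0, 0], 0.6], [[0, 0, -16], [0, 0, 0], 0.6], [[0, 0, -9], [0, 0, 0], 0.6], [[0, 0, -8], [0, 0, 0], 0.6], [[0, 0, 0], [0, 0, 0], 0.6], [[0, 0, 0], [0, 0, 0], 0.6]]'

```text
clock: 4.22
eef_pos: [0.5486, 0.0372, 0.0592]
tool_rot: [0.501, 0.865, 0.0, 0.001]
ft_force: [0.3, 0.3, 0.5]
grip_width: 0.0513
grasp_force: 0.0
```

Emit:
drive_tool --increments '[[[0, 0, 0], [0, 0, 0], 0.15], [[0, 0, 0], [0, 0, 0], 0.0], [[0, 0, 0], [0, 0, 0], 0.0], [[0, 0, 0], [0, 0, 0], 0.0], [[0, 0, 0], [0, 0, 0], 0.0], [[0, 0, 0], [0, 0, 0], 0.0], [[0, 0, 0], [0, 0, 0], 0.0]]'

```text
clock: 4.8
eef_pos: [0.5488, 0.0373, 0.0595]
tool_rot: [0.501, 0.865, 0.001, 0.001]
ft_force: [-0.6, -0.6, 6.0]
grip_width: 0.0235
grasp_force: 58.6
```

```bash
python3 - <<'E'
from h import *
o=get_obs();print({k:np.round(o[k],4) for k in o if k!="joint_vel"})
from scipy.spatial.transform import Rotation as R
x=R.from_quat(o["tool_rot"]).as_matrix();print(np.degrees(np.arctan2(x[1,0],x[0,0])))
E
```

```text
{'clock': np.float64(4.8), 'joint_pos': array([ 0.0679,  0.4688, -0.1372,  0.9624,  0.    ,  1.1175]), 'tau': array([ 1.65000e-02, -4.11413e+01,  2.00205e+01, -2.29200e-01,
        1.30000e-03,  1.50000e-03]), 'eef_pos': array([0.5488, 0.0373, 0.0595]), 'tool_rot': array([5.010e-01, 8.654e-01, 7.000e-04, 1.000e-03]), 'ft_force': array([-0.6373, -0.5924,  6.0367]), 'ft_torque': array([-0.0168,  0.0825, -0.0274]), 'grasp_force': np.float64(58.5704), 'grip_width': np.float64(0.0235)}
119.86128181354904
```

Emit:
drive_tool --increments '[[[0, 0, 10], [0, 0, 0], 0.0], [[0, 0, 25], [0, 0, 0], 0.0], [[0, 0, 30], [0, 0, 0], 0.0], [[0, 0, 30], [0, 0, 0], 0.0], [[0, 0, 30], [0, 0, 0], 0.0], [[0, 0, 25], [0, 0, 0], 0.0], [[0, 0, 10], [0, 0, 0], 0.0], [[0, 0, 0], [0, 0, 0], 0.0]]'

```text
clock: 5.47
eef_pos: [0.5495, 0.0374, 0.2213]
tool_rot: [0.501, 0.865, 0.002, 0.002]
ft_force: [0.3, -0.4, -0.9]
grip_width: 0.0232
grasp_force: 58.8
```

```bash
python3 - <<'E'
from h import *
o=get_obs();print(o["eef_pos"],o["ft_force"],o["grip_width"],o["grasp_force"])
e=o["eef_pos"];ims=[]
for n in("side","scene"):
    c=camera(n);p=proj(c,e-[0,0,.03]).astype(int);print(p, ((-c["view"][:3,:3].T@c["view"][:3,3])-e).round(3))
    ims.append(cv2.resize(c["image"][p[1]-30:p[1]+30,p[0]-30:p[0]+30,::-1],(400,400),interpolation=cv2.INTER_CUBIC))
cv2.imwrite("pics/blade.png",np.hstack(ims))
E
```

```text
[0.54947068 0.03737897 0.22133668] [ 0.26944325 -0.4289229  -0.87625468] 0.023195111462714493 58.753530979156494
[387 145] [-0.486  0.31   0.48 ]
[353 115] [-0.309  0.827  0.297]
```

View pics/blade.png

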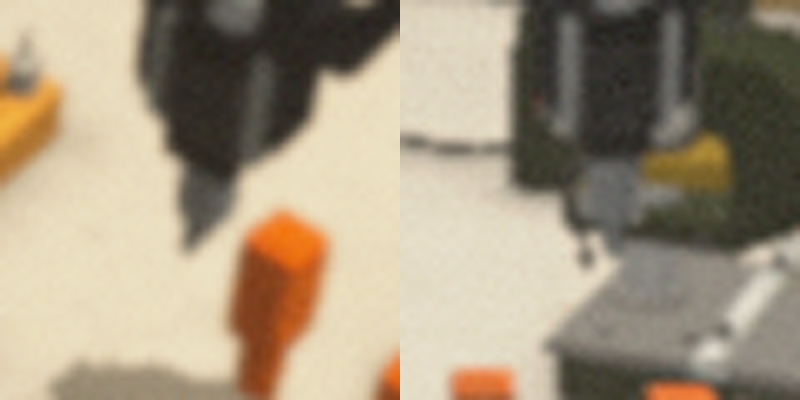

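Both views show the blade edge-on: side (190,235) is narrow, and so is scene (612,235). That puts the blade along the tool's x axis. Next I'll carry the key towards the box and look at the slot.

Emit:
drive_tool --increments '[[[0, 26, -6], [0, 0, 5], 0.0], [[0, 26, -6], [0, 0, 5], 0.0], [[0, 26, -6], [0, 0, 5], 0.0], [[0, 26, -6], [0, 0, 5], 0.0], [[0, 26, -6], [0, 0, 5], 0.0], [[0, 26, -9], [0, 0, 5], 0.0], [[0, 26, -9], [0, 0, 5], 0.0], [[0, 27, -9], [0, 0, 5], 0.0]]'

```text
clock: 6.23
eef_pos: [0.5461, 0.2466, 0.1577]
tool_rot: [0.173, 0.985, -0.002, -0.002]
ft_force: [0.1, 0.2, -0.7]
grip_width: 0.0235
grasp_force: 58.6
```

Emit:
drive_tool --increments '[[[0, 0, 0], [0, 0, 0], 0.0], [[0, 0, 0], [0, 0, 0], 0.0], [[0, 0, 0], [0, 0, 0], 0.0]]'

```text
clock: 6.48
eef_pos: [0.5467, 0.2455, 0.1591]
tool_rot: [0.175, 0.985, -0.001, -0.002]
ft_force: [0.4, 0.7, -0.8]
grip_width: 0.0232
grasp_force: 59.0
```

```bash
python3 - <<'E'
from h import *
o=get_obs();print(o["eef_pos"],o["tool_rot"],o["joint_pos"].round(3),o["ft_force"])
c=camera("wrist");p=proj(c,[.478,.271,.072]).astype(int);print(p)
x,y=max(p[0]-130,0),max(p[1]-110,0)
save(c,"w2.png",(x,y,x+260,y+220),2.5)
print("crop",x,y)
E
```

```text
[0.54667599 0.24553461 0.15914847] [ 0.17505811  0.98455566 -0.00143226 -0.00166291] [ 0.422  0.478  0.16   1.257 -0.     0.774] [ 0.35087748  0.6963796  -0.8226034 ]
[324 118]
crop 194 8
```

View pics/w2.png

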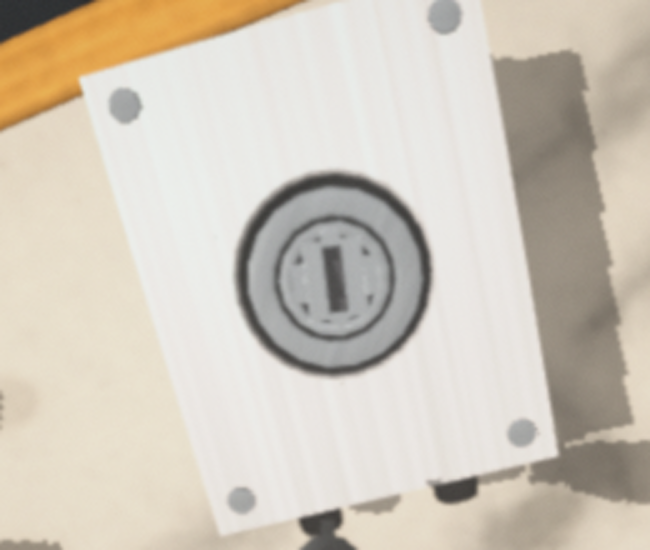

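The cover shows clearly, with the slot at crop (335,279), the glands at the bottom (+x) and the key tip at the bottom edge (328,545). Now I'll measure the slot, and the key tip to check the wrist camera's bias.

```bash
python3 - <<'E'
from h import *
from scipy.spatial.transform import Rotation as R
c=camera("wrist");o=get_obs();e=o["eef_pos"];T=R.from_quat(o["tool_rot"]).as_matrix()
print("yaw",np.degrees(np.arctan2(T[1,0],T[0,0])))
g=cv2.cvtColor(c["image"],cv2.COLOR_RGB2GRAY)
u0,v0=328,119.6;F=10
x0,y0=312,102
G=cv2.resize(g[y0:y0+36,x0:x0+34],None,fx=F,fy=F,interpolation=cv2.INTER_CUBIC)
def rect(th):
    m=(G<th).astype(np.uint8);n,l,s,ce=cv2.connectedComponentsWithStats(m)
    i=l[int((v0-y0+.5)*F),int((u0-x0+.5)*F)]
    k=np.argwhere(l==i)[:,::-1].astype(np.float32) if i else None
    return k
for th in(100,120):
    k=rect(th)
    if k is None: print("none",th);continue
    W=np.array([at_z(c,(p+.5)/F-.5+[x0,y0],.072)[:2] for p in k[::7]]);m=W.mean(0);w,V=np.linalg.eigh(np.cov((W-m).T))
    d=V[:,1];q=(W-m)@V;print("slot",th,m.round(4),"ang",np.degrees(np.arctan2(d[1],d[0]))%180,"size",np.ptp(q,axis=0).round(4),"bot-z center",at_z(c,k.mean(0)/F-.45+[x0,y0],.066)[:2].round(4))
# cover corners in crop
P=np.array([at_z(c,np.array(p)/2.5-.3+[194,8],.069)[:2] for p in((80,77),(222,535),(557,456),(480,-3))]);d=np.diff(P,axis=0)
print("cover",P.round(4),P.mean(0).round(4),np.linalg.norm(d,axis=1).round(4),np.degrees(np.arctan2(d[:,1],d[:,0])).round(1)%90)
# key tip
tip=e-T[:,2]*0+np.array([0,0,-.0435]);X,Y=T[:,0],T[:,1]
pr=lambda p:proj(c,p)
print("tip proj",pr(tip),[pr(tip+s*X*.0085+t*Y*.002).round(1) for s in(1,-1) for t in(1,-1)])
im=c["image"][195:295,270:390,::-1].copy();im=cv2.resize(im,None,fx=6,fy=6,interpolation=cv2.INTER_CUBIC)
for s in(1,-1):
  for t in(1,-1):
    p=(pr(tip+s*X*.0085+t*Y*.002)-[270,195]+.5)*6;cv2.circle(im,tuple(int(a) for a in p),3,(0,0,255),-1)
cv2.imwrite("pics/tip.png",im)
E
```

```text
yaw 159.76026601105897
slot 100 [0.4791 0.2729] ang 166.55511967232675 size [0.0046 0.0188] bot-z center [0.479  0.2729]
slot 120 [0.4792 0.273 ] ang 167.0295388927936 size [0.0053 0.0195] bot-z center [0.4791 0.2731]
cover [[0.3987 0.2218]
 [0.5475 0.2061]
 [0.5605 0.3242]
 [0.4199 0.3398]] [0.4817 0.273 ] [0.1496 0.1189 0.1414] [84.  83.8 83.7]
tip proj [323.88344273 227.79870281] [array([326.8, 216.4]), array([321. , 216.4]), array([326.7, 239. ]), array([321.1, 239. ])]
```

View pics/tip.png

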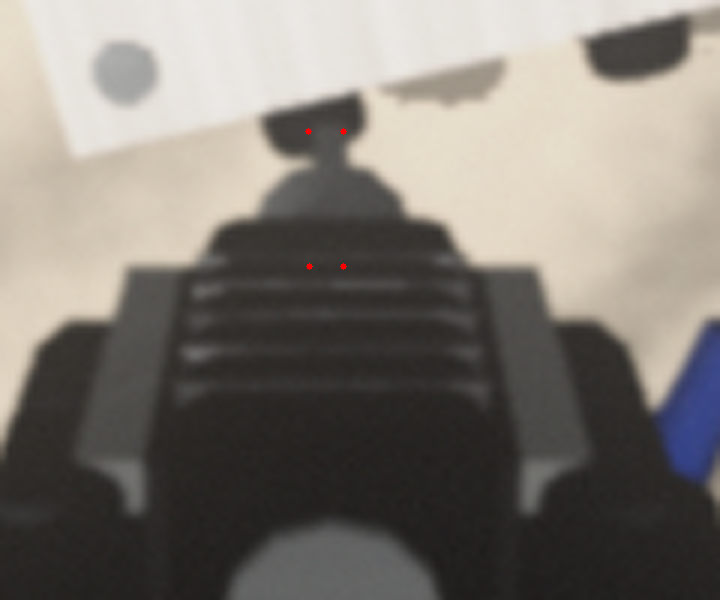

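The blade shows at crop (331,145), about 5 px (0.6 mm) right of its projection, so I'll shift for that small bias. Moving above the slot.

Emit:
drive_tool --increments '[[[-11, 4.4, 0], [0, 0, 1.2], 0.0], [[-11, 4.4, 0], [0, 0, 1.2], 0.0], [[-11, 4.4, 0], [0, 0, 1.2], 0.0], [[-11, 4.4, -8], [0, 0, 1.2], 0.0], [[-11, 4.4, -10], [0, 0, 1.2], 0.0], [[-12, 4.6, -10], [0, 0, 1], 0.0], [[0, 0, -10], [0, 0, 0], 0.0], [[0, 0, 0], [0, 0, 0], 0.0]]'

```text
clock: 7.25
eef_pos: [0.479, 0.2721, 0.1216]
tool_rot: [0.114, 0.993, -0.001, -0.001]
ft_force: [0.1, -0.7, -0.8]
grip_width: 0.0235
grasp_force: 58.9
```

Emit:
drive_tool --increments '[[[0, 0, 0], [0, 0, 0], 0.0], [[0, 0, 0], [0, 0, 0], 0.0], [[0, 0, 0], [0, 0, 0], 0.0]]'

```text
clock: 7.5
eef_pos: [0.482, 0.2729, 0.1241]
tool_rot: [0.115, 0.993, 0.0, 0.001]
ft_force: [0.8, 0.2, -0.9]
grip_width: 0.0235
grasp_force: 58.9
```

```bash
cat > st.py <<'E'
from h import *
from scipy.spatial.transform import Rotation as R
def st():
    o=get_obs();T=R.from_quat(o["tool_rot"]).as_matrix()
    print(round(o["clock"],2),(o["eef_pos"]*1000).round(2),"yaw",np.degrees(np.arctan2(T[1,0],T[0,0])).round(2),"tilt",T[:2,2].round(4),"f",o["ft_force"].round(2),"t",o["ft_torque"].round(3),"j6",o["joint_pos"][5].round(3))
E
python3 -c "
from st import *
st();camera('side');st();camera('side');st()"
```

```text
7.5 [481.98 272.92 124.09] yaw 166.81 tilt [0.0016 0.0008] f [ 0.85  0.23 -0.87] t [ 0.036 -0.008 -0.01 ] j6 0.745
7.55 [481.92 272.89 124.04] yaw 166.81 tilt [0.0015 0.0007] f [-0.55 -0.08 -1.03] t [-0.036 -0.017 -0.019] j6 0.745
7.6 [481.78 272.87 123.93] yaw 166.82 tilt [0.0013 0.0006] f [-0.98  0.31 -1.77] t [-0.039  0.003  0.012] j6 0.745
```

Emit:
drive_tool --increments '[[[-1.2, -0.8, -2], [0, 0, 0], 0.0], [[0, 0, -2], [0, 0, 0], 0.0], [[0, 0, -1], [0, 0, 0], 0.0], [[0, 0, 0], [0, 0, 0], 0.0], [[0, 0, 0], [0, 0, 0], 0.0], [[0, 0, 0], [0, 0, 0], 0.0]]'

```text
clock: 8.1
eef_pos: [0.4797, 0.2721, 0.1183]
tool_rot: [0.114, 0.993, -0.0, -0.0]
ft_force: [0.7, 0.7, 0.3]
grip_width: 0.0236
grasp_force: 58.9
```

Emit:
drive_tool --increments '[[[0, 0, -1], [0, 0, 0], 0.0], [[0, 0, -1], [0, 0, 0], 0.0], [[0, 0, -1], [0, 0, 0], 0.0], [[0, 0, 0], [0, 0, 0], 0.0]]'

```text
clock: 8.43
eef_pos: [0.4795, 0.272, 0.115]
tool_rot: [0.114, 0.993, -0.0, -0.0]
ft_force: [-0.2, -0.5, -0.8]
grip_width: 0.0232
grasp_force: 58.9
```

Emit:
drive_tool --increments '[[[0, 0, -1], [0, 0, 0], 0.0], [[0, 0, -1], [0, 0, 0], 0.0], [[0, 0, 0], [0, 0, 0], 0.0], [[0, 0, 0], [0, 0, 0], 0.0]]'

```text
clock: 8.77
eef_pos: [0.4797, 0.272, 0.1132]
tool_rot: [0.114, 0.993, -0.0, -0.0]
ft_force: [0.2, 0.4, -1.6]
grip_width: 0.0235
grasp_force: 58.9
```

```bash
python3 -c "
from st import *
st()"
```

```text
8.77 [479.66 272.01 113.21] yaw 166.86 tilt [-0.0001 -0.0001] f [ 0.19  0.44 -1.63] t [ 0.014 -0.048 -0.009] j6 0.745
```

Emit:
drive_tool --increments '[[[0, 0, -1], [0, 0, 0], 0.0], [[0, 0, 0], [0, 0, 0], 0.0]]'

```text
clock: 8.93
eef_pos: [0.4797, 0.272, 0.1122]
tool_rot: [0.114, 0.993, -0.0, -0.0]
ft_force: [-0.1, 0.2, -1.3]
grip_width: 0.0232
grasp_force: 58.9
```

Emit:
drive_tool --increments '[[[0, 0, -1], [0, 0, 0], 0.0], [[0, 0, 0], [0, 0, 0], 0.0]]'

```text
clock: 9.1
eef_pos: [0.4796, 0.272, 0.1111]
tool_rot: [0.114, 0.993, -0.0, -0.0]
ft_force: [0.3, -0.9, -1.5]
grip_width: 0.0233
grasp_force: 58.9
```

Emit:
drive_tool --increments '[[[0, 0, -1], [0, 0, 0], 0.0], [[0, 0, 0], [0, 0, 0], 0.0]]'

```text
clock: 9.27
eef_pos: [0.4796, 0.272, 0.1101]
tool_rot: [0.114, 0.993, -0.0, -0.0]
ft_force: [-0.7, 0.5, -2.1]
grip_width: 0.0237
grasp_force: 58.9
```

```bash
python3 -c "
from st import *
st()
for i in range(3):camera('side');st()"
```

```text
9.27 [479.63 272.02 110.15] yaw 166.86 tilt [-0.0002 -0.0001] f [-0.7   0.45 -2.1 ] t [-0.03  -0.027  0.01 ] j6 0.745
9.32 [479.63 272.   110.18] yaw 166.86 tilt [-0.0002 -0.0001] f [-0.41  0.58  0.47] t [ 0.    -0.016  0.047] j6 0.745
9.37 [479.64 272.03 110.22] yaw 166.86 tilt [-0.0002 -0.0001] f [ 0.27  0.53 -1.36] t [-0.02  -0.029  0.023] j6 0.745
9.42 [479.71 272.05 110.31] yaw 166.86 tilt [-0. -0.] f [ 0.86  0.77 -1.37] t [-0.033  0.    -0.036] j6 0.745
```

Emit:
drive_tool --increments '[[[0, 0, -1], [0, 0, 0], 0.0], [[0, 0, 0], [0, 0, 0], 0.0]]'

```text
clock: 9.58
eef_pos: [0.4799, 0.2722, 0.1094]
tool_rot: [0.114, 0.993, 0.0, 0.0]
ft_force: [0.9, 0.0, 0.4]
grip_width: 0.0233
grasp_force: 59.0
```

Emit:
drive_tool --increments '[[[0, 0, -1], [0, 0, 0], 0.0], [[0, 0, 0], [0, 0, 0], 0.0]]'

```text
clock: 9.75
eef_pos: [0.4799, 0.2722, 0.1085]
tool_rot: [0.114, 0.993, 0.0, 0.0]
ft_force: [-0.6, -0.2, 1.9]
grip_width: 0.0235
grasp_force: 59.1
```

```bash
python3 -c "
from st import *
st()
for i in range(3):camera('side');st()"
```

```text
9.75 [479.87 272.17 108.51] yaw 166.86 tilt [0.0005 0.0003] f [-0.6  -0.22  1.93] t [-0.005  0.077  0.005] j6 0.745
9.8 [479.9  272.16 108.54] yaw 166.86 tilt [0.0005 0.0003] f [-0.62  0.59  2.06] t [-0.019  0.075 -0.003] j6 0.745
9.85 [479.89 272.17 108.57] yaw 166.86 tilt [0.0005 0.0003] f [0.08 0.18 1.47] t [ 0.007  0.019 -0.032] j6 0.745
9.9 [479.89 272.17 108.57] yaw 166.86 tilt [0.0005 0.0003] f [ 0.12 -0.64  1.27] t [-0.005 -0.01  -0.019] j6 0.745
```

The contact at the expected slot bottom (TCP about 109) suggests the blade is in the slot. I'll start turning clockwise.

Emit:
drive_tool --increments '[[[0, 0, 0], [0, 0, -2], 0.0], [[0, 0, 0], [0, 0, -2], 0.0], [[0, 0, 0], [0, 0, -2], 0.0], [[0, 0, 0], [0, 0, -2], 0.0], [[0, 0, 0], [0, 0, -2], 0.0], [[0, 0, 0], [0, 0, -2], 0.0], [[0, 0, 0], [0, 0, 0], 0.0]]'

```text
clock: 10.48
eef_pos: [0.4799, 0.2722, 0.1085]
tool_rot: [0.218, 0.976, 0.0, 0.0]
ft_force: [0.7, 0.8, 1.9]
grip_width: 0.0229
grasp_force: 59.2
```

Emit:
drive_tool --increments '[[[0, 0, -0.2], [0, 0, -2.5], 0.0], [[0, 0, -0.2], [0, 0, -2.5], 0.0], [[0, 0, -0.2], [0, 0, -2.5], 0.0], [[0, 0, 0], [0, 0, -2.5], 0.0], [[0, 0, 0], [0, 0, 0], 0.0]]'

```text
clock: 10.9
eef_pos: [0.4799, 0.2721, 0.1079]
tool_rot: [0.302, 0.953, 0.0, 0.0]
ft_force: [0.4, 0.4, 2.1]
grip_width: 0.0237
grasp_force: 59.4
```

```bash
python3 -c "
from st import *
st()
for i in range(5):camera('side');st()"
```

```text
10.9 [479.92 272.12 107.89] yaw 144.87 tilt [0.0005 0.0001] f [0.37 0.37 2.1 ] t [-0.052 -0.013  0.067] j6 1.129
10.95 [479.93 272.14 107.92] yaw 144.95 tilt [0.0005 0.0002] f [ 0.05 -0.51  2.07] t [-0.046 -0.055  0.041] j6 1.128
11.0 [479.92 272.15 107.91] yaw 144.95 tilt [0.0005 0.0002] f [ 0.51 -0.64  1.12] t [-0.028 -0.022  0.062] j6 1.128
11.05 [479.9  272.16 107.88] yaw 144.94 tilt [0.0005 0.0002] f [-0.47  0.58  1.81] t [ 0.01  -0.009  0.014] j6 1.128
11.1 [479.87 272.12 107.84] yaw 144.92 tilt [0.0004 0.0001] f [-0.02  0.62  2.07] t [-0.026 -0.065  0.096] j6 1.128
11.15 [479.86 272.15 107.83] yaw 144.91 tilt [0.0004 0.0002] f [-0.21  0.29  1.84] t [-0.063 -0.07   0.064] j6 1.128
```

Emit:
drive_tool --increments '[[[0, 0, -0.2], [0, 0, -2.5], 0.0], [[0, 0, -0.2], [0, 0, -2.5], 0.0], [[0, 0, -0.2], [0, 0, -2.5], 0.0], [[0, 0, 0], [0, 0, -2.5], 0.0], [[0, 0, 0], [0, 0, -2.5], 0.0], [[0, 0, 0], [0, 0, -2.5], 0.0], [[0, 0, 0], [0, 0, 0], 0.0]]'

```text
clock: 11.73
eef_pos: [0.4799, 0.2721, 0.1072]
tool_rot: [0.424, 0.906, 0.0, 0.0]
ft_force: [0.7, -0.4, 2.1]
grip_width: 0.0234
grasp_force: 59.5
```

Emit:
drive_tool --increments '[[[0, 0, -0.2], [0, 0, -2.5], 0.0], [[0, 0, -0.2], [0, 0, -2.5], 0.0], [[0, 0, -0.2], [0, 0, -2.5], 0.0], [[0, 0, 0], [0, 0, -2.5], 0.0], [[0, 0, 0], [0, 0, -2.5], 0.0], [[0, 0, 0], [0, 0, -2.5], 0.0], [[0, 0, 0], [0, 0, 0], 0.0]]'

```text
clock: 12.32
eef_pos: [0.4798, 0.272, 0.1066]
tool_rot: [0.538, 0.843, 0.0, 0.0]
ft_force: [0.8, -0.1, 2.4]
grip_width: 0.023
grasp_force: 59.5
```

```bash
python3 -c "
from st import *
st()
for i in range(5):camera('side');st()"
```

```text
12.32 [479.85 272.02 106.65] yaw 114.91 tilt [ 0.0004 -0.0001] f [ 0.83 -0.09  2.41] t [-0.115 -0.029  0.067] j6 1.652
12.37 [479.8  271.99 106.63] yaw 114.98 tilt [ 0.0003 -0.0001] f [ 1.39 -1.45  2.26] t [-0.191 -0.107  0.111] j6 1.651
12.42 [479.84 272.05 106.63] yaw 114.97 tilt [ 0.0004 -0.    ] f [-0.29  0.44  2.85] t [-0.12  -0.057  0.155] j6 1.651
12.47 [479.85 272.01 106.63] yaw 114.95 tilt [ 0.0003 -0.    ] f [ 0.18 -1.05  2.74] t [-0.095 -0.149  0.093] j6 1.651
12.52 [479.82 272.01 106.59] yaw 114.93 tilt [ 0.0003 -0.0001] f [-0.01 -0.02  3.15] t [-0.113 -0.141  0.111] j6 1.651
12.57 [479.81 272.03 106.58] yaw 114.92 tilt [ 0.0002 -0.0001] f [-0.42 -0.15  2.42] t [-0.184 -0.119  0.163] j6 1.652
```

Emit:
drive_tool --increments '[[[0, 0, -0.2], [0, 0, -2.5], 0.0], [[0, 0, -0.2], [0, 0, -2.5], 0.0], [[0, 0, 0], [0, 0, -2.5], 0.0], [[0, 0, 0], [0, 0, -2.5], 0.0], [[0, 0, 0], [0, 0, -2.5], 0.0], [[0, 0, 0], [0, 0, -2.5], 0.0], [[0, 0, 0], [0, 0, 0], 0.0]]'

```text
clock: 13.15
eef_pos: [0.4797, 0.272, 0.1062]
tool_rot: [0.644, 0.765, -0.0, 0.0]
ft_force: [-0.6, -1.0, 3.1]
grip_width: 0.0234
grasp_force: 59.4
```

Emit:
drive_tool --increments '[[[0, 0, 0], [0, 0, -2], 0.0], [[0, 0, 0], [0, 0, -2], 0.0], [[0, 0, 0], [0, 0, -2], 0.0], [[0, 0, 0], [0, 0, 0], 0.0]]'

```text
clock: 13.48
eef_pos: [0.4797, 0.272, 0.1061]
tool_rot: [0.683, 0.731, -0.0, 0.0]
ft_force: [1.0, 0.0, 2.8]
grip_width: 0.0232
grasp_force: 59.4
```

```bash
python3 -c "
from st import *
st()
for i in range(6):camera('side');st()"
```

```text
13.48 [479.72 271.96 106.15] yaw 93.91 tilt [ 0.     -0.0002] f [0.97 0.04 2.81] t [-0.176 -0.126  0.069] j6 2.018
13.53 [479.7  271.96 106.11] yaw 93.96 tilt [ 0.     -0.0002] f [ 0.33 -0.67  2.75] t [-0.244 -0.061  0.004] j6 2.018
13.58 [479.73 271.98 106.11] yaw 93.95 tilt [ 0.     -0.0002] f [ 0.79 -1.31  3.3 ] t [-0.286 -0.062  0.079] j6 2.018
13.63 [479.72 271.99 106.13] yaw 93.94 tilt [ 0.     -0.0001] f [ 0.12 -0.64  2.83] t [-0.247 -0.135  0.041] j6 2.018
13.68 [479.73 271.97 106.11] yaw 93.92 tilt [ 0.     -0.0001] f [-0.08 -0.34  3.14] t [-0.201 -0.069  0.007] j6 2.018
13.73 [479.72 271.98 106.1 ] yaw 93.91 tilt [ 0.     -0.0002] f [ 2.13 -1.19  3.05] t [-0.289 -0.121  0.085] j6 2.018
13.78 [479.71 271.96 106.09] yaw 93.89 tilt [-0.     -0.0001] f [-0.1  -0.51  2.82] t [-0.292 -0.013  0.017] j6 2.019
```

Emit:
drive_tool --increments '[[[0, 0, 0], [0, 0, -2], 0.0], [[0, 0, 0], [0, 0, -1.5], 0.0], [[0, 0, 0], [0, 0, 0], 0.0], [[0, 0, 0], [0, 0, 0], 0.0]]'

```text
clock: 14.12
eef_pos: [0.4797, 0.272, 0.1061]
tool_rot: [0.705, 0.71, -0.0, 0.0]
ft_force: [0.7, -1.2, 2.9]
grip_width: 0.0236
grasp_force: 59.4
```

```bash
python3 -c "
from st import *
st()
for i in range(6):camera('side');st()"
```

```text
14.12 [479.7  271.98 106.11] yaw 90.41 tilt [-0.     -0.0001] f [ 0.7  -1.16  2.86] t [-0.319 -0.046  0.015] j6 2.08
14.17 [479.71 271.97 106.11] yaw 90.4 tilt [ 0.     -0.0002] f [ 0.3  -2.2   2.35] t [-0.287 -0.067 -0.001] j6 2.08
14.22 [479.7  271.99 106.08] yaw 90.4 tilt [-0.     -0.0001] f [-0.19 -0.39  2.04] t [-0.305 -0.039  0.033] j6 2.08
14.27 [479.71 272.01 106.11] yaw 90.39 tilt [ 0.     -0.0001] f [-0.89 -1.06  2.8 ] t [-0.312 -0.059 -0.008] j6 2.08
14.32 [479.71 272.   106.1 ] yaw 90.38 tilt [ 0.     -0.0001] f [ 0.57 -1.33  1.75] t [-0.355 -0.1   -0.005] j6 2.08
14.37 [479.69 272.   106.08] yaw 90.37 tilt [-0.     -0.0001] f [ 0.76 -1.08  2.76] t [-0.334 -0.091  0.03 ] j6 2.08
14.42 [479.66 271.98 106.07] yaw 90.37 tilt [-0.0001 -0.0002] f [-0.25 -1.53  3.4 ] t [-0.324 -0.09   0.016] j6 2.08
```

Emit:
drive_tool --increments '[[[0, -0.2, 0], [0, 0, -2], 0.0], [[0, -0.2, 0], [0, 0, -1], 0.0], [[0, 0, 0], [0, 0, 0], 0.0]]'

```text
clock: 14.67
eef_pos: [0.4797, 0.2719, 0.1061]
tool_rot: [0.723, 0.691, 0.0, -0.0]
ft_force: [0.2, -0.5, 2.4]
grip_width: 0.0235
grasp_force: 59.4
```

Emit:
drive_tool --increments '[[[0, 0, 0], [0, 0, -2], 0.0], [[0, 0, 0], [0, 0, -1], 0.0], [[0, 0, 0], [0, 0, 0], 0.0]]'

```text
clock: 14.92
eef_pos: [0.4796, 0.2719, 0.1061]
tool_rot: [0.741, 0.672, 0.0, -0.0]
ft_force: [0.1, 0.3, 2.4]
grip_width: 0.0234
grasp_force: 59.4
```

```bash
python3 -c "
from st import *
st()
for i in range(6):camera('side');st()"
```

```text
14.92 [479.64 271.92 106.11] yaw 84.38 tilt [-0.0002  0.0005] f [0.09 0.26 2.4 ] t [-0.008 -0.006 -0.011] j6 2.184
14.97 [479.65 271.92 106.14] yaw 84.41 tilt [-0.0001  0.0005] f [ 1.26 -0.54  3.5 ] t [-0.009 -0.023 -0.013] j6 2.184
15.02 [479.67 271.92 106.14] yaw 84.42 tilt [-0.      0.0005] f [0.45 0.26 2.56] t [0.042 0.03  0.042] j6 2.184
15.07 [479.64 271.91 106.14] yaw 84.41 tilt [-0.0001  0.0005] f [-0.03  0.29  2.6 ] t [0.052 0.023 0.017] j6 2.184
15.12 [479.61 271.91 106.1 ] yaw 84.4 tilt [-0.0002  0.0004] f [-1.11  0.54  3.71] t [0.056 0.078 0.023] j6 2.184
15.17 [479.67 271.86 106.14] yaw 84.39 tilt [-0.0001  0.0004] f [-0.05  0.7   3.32] t [ 0.053  0.05  -0.031] j6 2.184
15.22 [479.68 271.86 106.14] yaw 84.39 tilt [-0.      0.0004] f [0.71 0.51 2.56] t [ 0.12   0.096 -0.024] j6 2.184
```

The torque has vanished, so the lock has snapped over. I'll lift out straight and look at it on the way back.

Emit:
drive_tool --increments '[[[0, 0, 2], [0, 0, 0], 0.0], [[0, 0, 3], [0, 0, 0], 0.0], [[0, 0, 4], [0, 0, 0], 0.0], [[0, 0, 6], [0, 0, 0], 0.0], [[0, 0, 12], [0, 0, 0], 0.0], [[0, 0, 16], [0, 0, 0], 0.0], [[0, 0, 10], [0, 0, 0], 0.0], [[0, 0, 0], [0, 0, 0], 0.0]]'

```text
clock: 15.88
eef_pos: [0.4811, 0.2724, 0.1618]
tool_rot: [0.741, 0.671, 0.002, 0.001]
ft_force: [0.2, 0.9, -0.6]
grip_width: 0.0234
grasp_force: 59.1
```

Emit:
drive_tool --increments '[[[-1, -12, 0], [0, 0, 0], 0.0], [[-1, -12, 0], [0, 0, 0], 0.0], [[-1, -12, 0], [0, 0, 0], 0.0], [[-1, -12, 0], [0, 0, 0], 0.0], [[-1, -12, 0], [0, 0, 0], 0.0], [[-1, -12, 0], [0, 0, 0], 0.0], [[0, 0, 0], [0, 0, 0], 0.0], [[0, 0, 0], [0, 0, 0], 0.0]]'

```text
clock: 16.55
eef_pos: [0.4738, 0.1988, 0.1592]
tool_rot: [0.742, 0.671, 0.0, -0.0]
ft_force: [-0.4, 1.0, -1.3]
grip_width: 0.0235
grasp_force: 59.1
```

```bash
python3 - <<'E'
from st import *
st();c=camera("wrist");g=cv2.cvtColor(c["image"],cv2.COLOR_RGB2GRAY)
s=proj(c,[.4791,.2725,.070]);F=10;x0,y0=(s-20).astype(int);print(s)
save(c,"w3.png",(x0-100,max(y0-60,0),x0+140,y0+140),3)
G=cv2.resize(g[y0:y0+40,x0:x0+40],None,fx=F,fy=F,interpolation=cv2.INTER_CUBIC)
for th in(100,120):
    n,l,S,ce=cv2.connectedComponentsWithStats((G<th).astype(np.uint8))
    for i in range(1,n):
        if S[i][4]>3000:
            k=np.argwhere(l==i)[:,::-1];W=np.array([at_z(c,(p+.5)/F-.5+[x0,y0],.069)[:2] for p in k[::9]]);m=W.mean(0);w,V=np.linalg.eigh(np.cov((W-m).T));d=V[:,1]
            print(th,S[i],m.round(4),"ang",np.degrees(np.arctan2(d[1],d[0]))%180,np.ptp((W-m)@V,axis=0).round(4))
E
```

```text
16.55 [473.78 198.77 159.22] yaw 84.26 tilt [0.0001 0.0004] f [-0.38  0.98 -1.27] t [ 0.071 -0.042 -0.021] j6 2.068
[322.61149278 118.19133594]
100 [ 185  250   64   72 3127] [0.4791 0.2659] ang 33.908752712749816 [0.0045 0.0066]
120 [ 316    0   84   80 3288] [0.493  0.2846] ang 130.86777075094454 [0.0045 0.0086]
120 [ 327   46   59   83 3129] [0.491  0.2798] ang 108.85144186272206 [0.0041 0.0065]
120 [  180    62    79   264 19806] [0.4799 0.2733] ang 83.63165808836712 [0.0063 0.02  ]
120 [ 294  294  106  106 4254] [0.4902 0.2592] ang 40.05696264717699 [0.0045 0.0114]
```

View pics/w3.png

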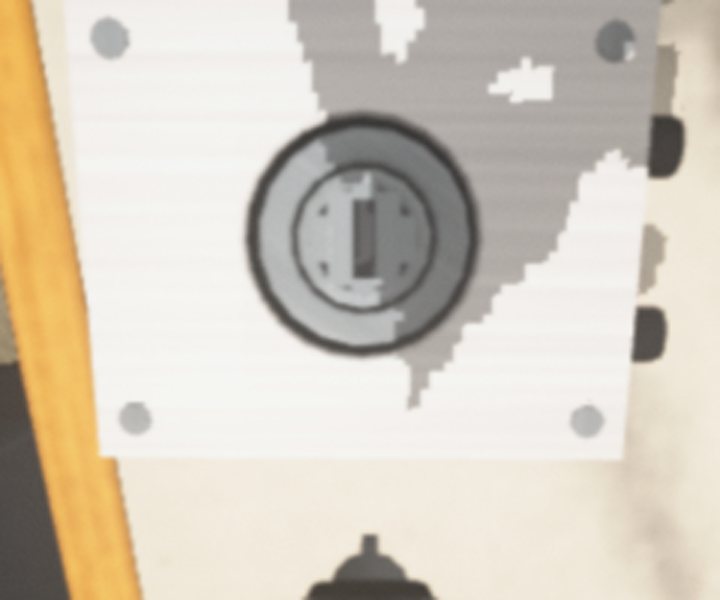

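The slot now lies at about 84°, with the box's x axis at about 174°, so the lock is fully at its stop (the slot is at crop (364,238) and runs across the box). Carrying the key back.

Emit:
drive_tool --increments '[[[9.4, -20.2, 2], [0, 0, 4.45], 0.0], [[9.4, -20.2, 2], [0, 0, 4.45], 0.0], [[9.4, -20.2, 2], [0, 0, 4.45], 0.0], [[9.4, -20.2, 2], [0, 0, 4.45], 0.0], [[9.4, -20.2, 0], [0, 0, 4.45], 0.0], [[9.4, -20.2, 0], [0, 0, 4.45], 0.0], [[9.4, -20.2, 0], [0, 0, 4.45], 0.0], [[9.2, -20.1, 0], [0, 0, 4.45], 0.0]]'

```text
clock: 17.27
eef_pos: [0.5495, 0.0379, 0.1671]
tool_rot: [0.498, 0.867, 0.0, 0.0]
ft_force: [-0.1, 1.1, -1.4]
grip_width: 0.0232
grasp_force: 58.9
```

Emit:
drive_tool --increments '[[[0, 0, 0], [0, 0, 0], 0.0], [[0, 0, 0], [0, 0, 0], 0.0], [[0, 0, 0], [0, 0, 0], 0.0], [[0, 0, 0], [0, 0, 0], 0.0], [[0, 0, 0], [0, 0, 0], 0.0], [[0, 0, 0], [0, 0, 0], 0.0]]'

```text
clock: 17.77
eef_pos: [0.5485, 0.0391, 0.1672]
tool_rot: [0.5, 0.866, 0.0, -0.0]
ft_force: [-0.4, -0.0, -0.6]
grip_width: 0.0234
grasp_force: 58.9
```

```bash
python3 -c "
from st import *
st()
for i in range(2):camera('side');st()"
```

```text
17.77 [548.46  39.1  167.19] yaw 120.03 tilt [-0.      0.0001] f [-0.44 -0.04 -0.63] t [ 0.002 -0.068 -0.02 ] j6 1.118
17.82 [548.53  38.94 167.2 ] yaw 120.02 tilt [0.0001 0.0001] f [ 0.18  0.67 -0.61] t [ 0.001  0.031 -0.003] j6 1.118
17.87 [548.55  38.8  167.18] yaw 120.02 tilt [0.0001 0.    ] f [-0.41  0.24 -1.14] t [ 0.043  0.012 -0.002] j6 1.118
```

Emit:
drive_tool --increments '[[[0.2, -1.3, -20], [0, 0, 0], 0.0], [[0, 0, -20], [0, 0, 0], 0.0], [[0, 0, -15], [0, 0, 0], 0.0], [[0, 0, -8], [0, 0, 0], 0.0], [[0, 0, -6], [0, 0, 0], 0.0], [[0, 0, -6], [0, 0, 0], 0.0], [[0, 0, 0], [0, 0, 0], 0.0]]'

```text
clock: 18.45
eef_pos: [0.5486, 0.0369, 0.0915]
tool_rot: [0.5, 0.866, -0.0, -0.0]
ft_force: [-0.4, 0.3, -1.3]
grip_width: 0.0231
grasp_force: 59.0
```

Emit:
drive_tool --increments '[[[0, 0, -6], [0, 0, 0], 0.0], [[0, 0, -6], [0, 0, 0], 0.0], [[0, 0, -6], [0, 0, 0], 0.0], [[0, 0, -6], [0, 0, 0], 0.0], [[0, 0, -3], [0, 0, 0], 0.0], [[0, 0, -2], [0, 0, 0], 0.0], [[0, 0, 0], [0, 0, 0], 0.0]]'

```text
clock: 19.03
eef_pos: [0.5485, 0.0368, 0.0625]
tool_rot: [0.5, 0.866, -0.0, -0.0]
ft_force: [-0.5, -0.8, -1.3]
grip_width: 0.0239
grasp_force: 59.0
```

```bash
python3 -c "
from st import *
st()"
```

```text
19.03 [548.49  36.82  62.49] yaw 119.96 tilt [-0.0011 -0.0001] f [-0.52 -0.75 -1.34] t [ 0.035 -0.033  0.052] j6 1.115
```

Emit:
drive_tool --increments '[[[0, 0, -1], [0, 0, 0], 0.0], [[0, 0, -1], [0, 0, 0], 0.0], [[0, 0, 0], [0, 0, 0], 0.0]]'

```text
clock: 19.28
eef_pos: [0.549, 0.0369, 0.0612]
tool_rot: [0.5, 0.866, 0.0, 0.0]
ft_force: [0.2, -0.9, -0.5]
grip_width: 0.0231
grasp_force: 59.0
```

Emit:
drive_tool --increments '[[[0, 0, -0.7], [0, 0, 0], 0.0], [[0, 0, 0], [0, 0, 0], 0.0], [[0, 0, 0], [0, 0, 0], 0.0]]'

```text
clock: 19.53
eef_pos: [0.549, 0.0369, 0.0605]
tool_rot: [0.5, 0.866, 0.0, 0.0]
ft_force: [0.3, -0.0, -0.9]
grip_width: 0.0235
grasp_force: 59.0
```

```bash
python3 -c "
from st import *
st()"
```

```text
19.53 [548.98  36.86  60.52] yaw 119.96 tilt [0.0002 0.    ] f [ 0.27 -0.02 -0.91] t [ 0.012 -0.003 -0.047] j6 1.115
```

Emit:
drive_tool --increments '[[[0, 0, -0.8], [0, 0, 0], 0.0], [[0, 0, 0], [0, 0, 0], 0.0], [[0, 0, 0], [0, 0, 0], 0.0]]'

```text
clock: 19.78
eef_pos: [0.5489, 0.0369, 0.0596]
tool_rot: [0.5, 0.866, -0.0, 0.0]
ft_force: [-0.1, 0.2, -0.9]
grip_width: 0.0234
grasp_force: 59.1
```

Emit:
drive_tool --increments '[[[0, 0, -0.4], [0, 0, 0], 0.0], [[0, 0, 0], [0, 0, 0], 0.0], [[0, 0, 0], [0, 0, 0], 0.0]]'

```text
clock: 20.03
eef_pos: [0.5489, 0.0369, 0.0596]
tool_rot: [0.5, 0.866, 0.0, 0.0]
ft_force: [-1.8, -0.2, 1.8]
grip_width: 0.0237
grasp_force: 59.4
```

```bash
python3 -c "
from st import *
st()
for i in range(2):camera('side');st()"
```

```text
20.03 [548.95  36.86  59.58] yaw 119.96 tilt [ 0.0003 -0.    ] f [-1.75 -0.16  1.78] t [-0.014  0.272 -0.029] j6 1.115
20.08 [548.97  36.86  59.58] yaw 119.96 tilt [0.0003 0.    ] f [-1.46  0.22  3.47] t [0.027 0.286 0.001] j6 1.115
20.13 [548.96  36.87  59.56] yaw 119.96 tilt [ 0.0003 -0.    ] f [-1.99  0.79  3.5 ] t [-0.018  0.313  0.04 ] j6 1.115
```

The key is seated, with light contact at the original height. I'll release it and retreat.

Emit:
drive_tool --increments '[[[0, 0, 0], [0, 0, 0], 0.4], [[0, 0, 0], [0, 0, 0], 0.6], [[0, 0, 0], [0, 0, 0], 0.6], [[0, 0, 0], [0, 0, 0], 0.6], [[0, 0, 0], [0, 0, 0], 0.6], [[0, 0, 0], [0, 0, 0], 0.6]]'

```text
clock: 20.63
eef_pos: [0.5489, 0.0369, 0.0591]
tool_rot: [0.5, 0.866, -0.0, -0.0]
ft_force: [-0.4, 0.6, -0.2]
grip_width: 0.0511
grasp_force: 0.0
```

Emit:
drive_tool --increments '[[[0, 0, 8], [0, 0, 0], 0.6], [[0, 0, 20], [0, 0, 0], 0.6], [[0, 0, 30], [0, 0, 0], 0.6], [[0, 0, 35], [0, 0, 0], 0.6], [[0, 0, 35], [0, 0, 0], 0.6], [[0, 0, 30], [0, 0, 0], 0.6], [[0, 0, 10], [0, 0, 0], 0.6], [[0, 0, 0], [0, 0, 0], 0.6]]'

```text
clock: 21.3
eef_pos: [0.5511, 0.037, 0.2316]
tool_rot: [0.5, 0.866, 0.002, 0.003]
ft_force: [-0.2, 0.0, 0.4]
grip_width: 0.0512
grasp_force: 0.0
```

Emit:
drive_tool --increments '[[[-20, 0, 0], [0, 0, 0], 0.6], [[-25, 0, 0], [0, 0, 0], 0.6], [[-15, 0, 0], [0, 0, 0], 0.6], [[0, 0, 0], [0, 0, 0], 0.6], [[0, 0, 0], [0, 0, 0], 0.6]]'

```text
clock: 21.72
eef_pos: [0.4879, 0.0368, 0.2261]
tool_rot: [0.5, 0.866, -0.001, -0.001]
ft_force: [1.3, -0.3, 0.0]
grip_width: 0.0512
grasp_force: 0.0
```

```bash
python3 - <<'E'
from st import *
st();a=camera("side");b=camera("scene")
im=np.hstack([cv2.resize(c["image"][y:y+110,x:x+110,::-1],(400,400),interpolation=cv2.INTER_CUBIC) for c,x,y in((a,340,140),(b,305,110))])
cv2.imwrite("pics/fin.png",im)
E
```

```text
21.72 [487.94  36.84 226.11] yaw 119.97 tilt [-0.0018 -0.0002] f [ 1.28 -0.31  0.04] t [ 0.014 -0.016 -0.024] j6 1.123
```

View pics/fin.png

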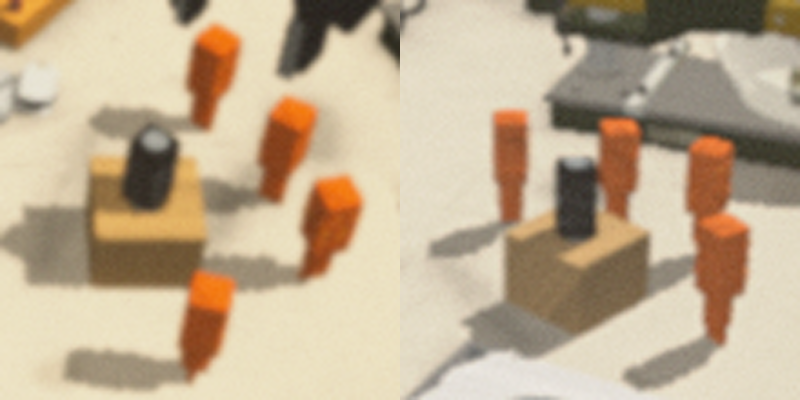

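The key stands upright in its stand (side (150,168), scene (577,197)), the oranges are untouched and the gripper is clear.

```bash
python3 -c "
from workcell import job_done
print(job_done())"
```

```text
the job is handed in; nothing more can be done
None
```

The cover is locked: the cam lock snapped over and measures about 90°, which is its stop. The blade key is back upright in its stand, none of the moves went near the other things on the bench, and I've handed the job in.

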